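Move the contact plate from the loading slide to the tester slide

ROBOT

A 7-joint arm with a two-finger parallel gripper is mounted at the origin on the work surface. World frame = base frame: x ahead of the robot, y to its left, z up, the work surface at z = 0. Lengths are in m, angles in rad, forces in N, time in s.
With the tool pointing down it reaches from about 0.4 to 0.85 m from the base axis. Payload 4.5 kg.
Tool frame: the origin (TCP) lies midway between the tips of the shut fingers; the grasp point (between the pads) lies 19 mm behind it (grip_point_offset is the distance from the TCP to the grasp point, in m); x points along the fingers, z is the direction in which the jaws open and shut, and the axes are right-handed (so a half turn about x gives the same grasp; the last joint's range is limited). The gripper opens to 85 mm and grips with 20 to 120 N. Pads are 22 mm wide; open, the fingers measure 114 mm over their backs; the gripper's body (76 mm by 85 mm) begins 54 mm behind the grasp point. The pads swing forward as they close: fully open they stand 13 mm farther back than shut.
Start: joints at [-1.152, 0.689, -0.195, 1.565, 0.157, 0.902, -0.215], TCP at [0.235, 0.579, 0.231] pointing down, gripper open.
Joint ranges: [-3.01, 3.01], [-0.46, 2.08], [-1.47, 1.51], [0.13, 2.56], [-1, 4.14], [0.04, 2.09], [-2.66, 2.66]. Speed limits (rad/s): [2.57, 2.57, 3.14, 3.14, 3.14, 3.14, 3.14].

INTERFACE

Orientations are given as a rotation vector (axis times angle).
In Python, from bench import get_obs, snapshot, close_job, grip_point_offset gives the robot as it stands.
- The arm moves only by the shell command python3 -m inch 'ROWS' [OPENING] [FORCE]. ROWS is JSON, a list that holds one entry, the list of rows, each a list of 4 numbers: the shift along the world's x, y, z as a fraction of full scale, then the turn about the world's z as a fraction of full scale. In form: [[[x, y, z, twist], ...]]. A call has exactly 8 rows; each row shifts and turns the commanded pose from where the row before left it; what a row does not reach is not made up. Full scale, the value 1, is 0.025 m for a shift and 360 degrees for a turn. A row lasts 1/12 s, in which the tool goes at most 41.7 mm and 7.16 degrees, less where a joint would pass 70% of its speed; a pose out of reach is approached as far as the arm can. A call with a number of a shift or a turn outside -1 to 1 is refused whole. A call with a gripper value outside its range is refused whole. OPENING is the gripper command: -1 is shut, 1 is fully open, values between are in proportion, set as the call begins (- or left out, the last holds). The fingers move at their own pace and stop on an object; FORCE is the grip in N (left out, the last holds). Time passes only in rows, so rows that do not move let the fingers close, or fill a call up. It gives the time, the measured TCP pose, the force and the opening at its end, in the units of the state.
- get_obs(): the state, without advancing time (a new reading comes with each control period).
- snapshot(name): name is "side" or "top"; returns a dict with "color" (400x640x3 uint8, red, green, blue), "intrinsics" (3x3 intrinsics, pixels), "rvec" (rotation vector, rad) and "tvec" (3), from world to camera coordinates, as OpenCV has them. Camera axes: x right, y down, z forward; pixel columns grow to the right and rows downward; lengths in m; the calibration is good to about 2 mm. A picture is of the moment at which its call begins. There is no depth.
- close_job(): hands the job in, once; it reports no verdict.
The state is a dict: "time": time; "joint_pos": joint angles; "dq": joint speeds; "tau": joint torques, N m; "tcp_pos": TCP position; "orientation": TCP orientation; "wrist_force": force on the tool from outside, world axes, zero at the start; "ft_torque": the same for the moment, N m; "width": finger opening in m.
Only numpy, scipy, OpenCV 4.12 (cv2) and the standard library are available. Lean on these libraries where they do the work, as an engineer would, in place of code of your own. Each camera call takes 0.05 s, during which the arm holds its last target. There are 200 camera calls.

TASK

Press the orange catch of the grey loading slide so that the plate with the red tray springs loose, draw it out, then slide it into the white tester slide until its catch clicks up behind it. Work gently: do not force the plate or press hard on the slides, and leave the other things on the bench alone. Let go when the plate is locked in.

Things in the scene. Friction and masses are not known exactly. Their poses are not given: they have to be found in the camera images.
- plate: Plate to move, loose, 140 to 240 g: aluminium, 80 (x) by 60 (y, underside; long edges lean inward to 51 at the top) by 8 mm thick, a red tray 2 mm thick with steel contacts on it, a black upright fin across its middle. Origin: centre of the underside; x: sliding direction, +x goes in first; z up. It starts locked home in the loading slide, axes along that slide's.
- plate_grip (a point): Middle of the plate's black fin (12 mm thick in x, 40 mm wide in y, top 53 mm above the plate's underside), 40 mm above the underside: take it here from above, a finger before and a finger behind the fin (closing along the plate's x).
- loader: Grey loading slide, blue entry guides, fixed to the bench, on the left or on the right. Base 260 (x -135 to 125) by 100 (y) by 24 mm high. On its top a channel along x: open landing, then dovetail rails (x -25 to 84), then at x 78 to 102 a steel ejector block 11 mm high. Plates go in along +x, come out along -x (robot's side). Origin: under the channel's middle line at bench height, z up.
- loader_home (a point): In the loading slide: where the underside's centre of a locked plate lies (x=30, y=0, z=24 mm in the slide's frame; z=24 is the level floor of channel and landing). A spring ejector pushes a plate here towards -x with 7 N, falling to 4 N when it is spent after 32 mm.
- loader_catch_pad (a point): Centre of the top of the loading slide's orange catch pad (20 by 20 mm), beside the rail at x=-16, y=66 mm in the slide's frame, 44 mm above the bench. Press straight down: travel 10 mm, the tooth lets go after 5.5 mm, at 4 to 8 N. The plate then springs about 32 mm towards the robot over the tooth and stays in the rails, unlocked; the pad can then be let go.
- loader_catch (a joint): Catch of the loading slide: 0 up, grows as it is pressed down, to 0.010 m. A plate over its tooth holds it part way down, at 0.002 to 0.0055.
- tester: White tester slide, green entry guides, fixed on the other side of the bench; same sizes, frame, rails, landing, ejector and orange catch as the loading slide, but empty, ejector 32 mm out. Its catch and ejector block are one set, clamped by hand up to 12 mm forward or back along x (not measured): a plate's home lies between x=18 and x=42 mm (y=0, z=24 mm) and must be felt.
- tester_mouth (a point): Middle of the mouth of the tester slide's rails, on the channel floor (x=-25, y=0, z=24 mm in its frame). Rails and guides are 9 mm high. The rails narrow over their first 15 mm, then leave a plate 1.5 mm play each side. The landing before the mouth (x -135 to -25) is level with the channel; its side guides open from 68 mm apart at the mouth to 87 mm at x=-85.
- tester_home (a point): Nominal home in the tester slide (x=30, y=0, z=24 mm in its frame); true home up to 12 mm before or behind. The plate rides over the tooth (5.5 mm high, sloped, a few N), meets the ejector in the last 32 mm (4 to 7 N), then the tooth clicks up behind it; 2.5 mm further is a hard stop, where over 20 N bends contacts. Let go before the click, it is pushed out again.
- spare: Bystander: a plate of the same shape with a blue tray and a yellow fin, lying on the bench.
- bin: Bystander: blue open bin, 110 by 85 by 50 mm high, origin under its centre.
- dish: Bystander: steel bowl, 90 mm across, 30 mm high.
- driver: Bystander: red screwdriver 130 mm long, lying on the bench.
- reel: Bystander: yellow ring, 90 mm across, 18 mm high.
- flask: Bystander: small white bottle with a blue cap, 44 mm across, 110 mm high.
- wrench: Bystander: steel wrench 140 mm long, lying on the bench.

How it is judged:
By the outcome, as a careful person would: the job done as asked, in the order asked, and still so for the second after the job is handed in, with the robot touching nothing.
It also fails if it takes over 72 s, if anything falls off the work surface, if the arm or the gripper's body presses on something with over 40 N, if the wrist force passes 120 N, or if a joint passes its speed limit or range.

## Working session

There is one attempt and no reset: what is moved stays moved. The work goes in short steps, Python scripts to look and compute and a shell command to move; the robot and the scene stay as the last step left them, time stands still between calls to the robot, and variables do not carry over. Pictures are saved under pics/ and viewed, about 8 in all and at most 12, crops included, and the job is handed in when it is done.

```bash
ls; mkdir -p pics; python3 - <<'E'
from bench import *
import cv2,pickle
o=get_obs();print({k:o[k] for k in('time','tcp_pos','orientation','wrist_force','width')},grip_point_offset)
for n in('side','top'):
    s=snapshot(n);pickle.dump(s,open(f'pics/{n}0.pkl','wb'));cv2.imwrite(f'pics/{n}0.png',s['color'][:,:,::-1]);print(n,s['intrinsics'],s['rvec'],s['tvec'])
E
```

```text
pics
{'time': 0.0, 'tcp_pos': array([0.23440138, 0.57863496, 0.2304501 ]), 'orientation': array([-0.92255367,  1.36852419,  0.92053809]), 'wrist_force': array([-0.52695894, -0.14301448, -0.09419447]), 'width': 0.08567731130006655} 0.0187
side [[434.77986233   0.         314.11368011]
 [  0.         434.77986233 205.29754945]
 [  0.           0.           1.        ]] [ 2.15342514 -0.21923905  0.14294268] [-0.57980237  0.11325443  1.26249343]
top [[365.71070079   0.         313.87591167]
 [  0.         365.71070079 200.68704718]
 [  0.           0.           1.        ]] [ 2.19372951 -2.14535029  0.14118204] [-0.02291761  0.57177786  0.98524401]
```

View pics/top0.png

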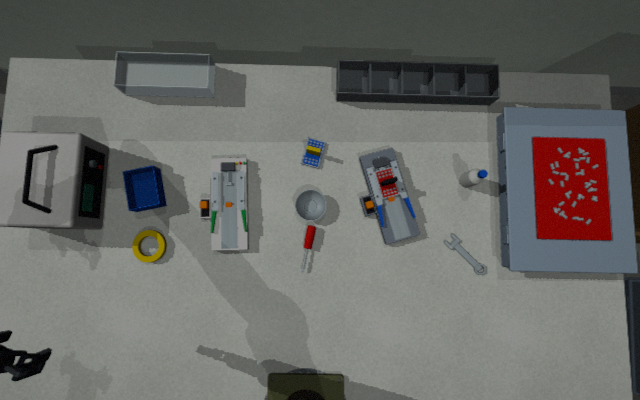

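View pics/side0.png

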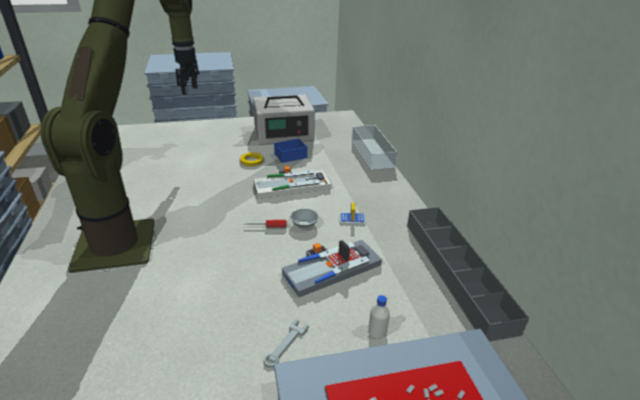

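The top view shows the loader on the right (~390,195) with the red tray in it, and the white tester on the left (~229,204). The pads are on the left side of each slide. I'll enlarge crops of both.

```bash
cat > h.py <<'E'
import numpy as np,cv2,pickle
from bench import get_obs,snapshot
def load(n): return pickle.load(open(f'pics/{n}.pkl','rb'))
def cast(s,uv,z):
    R=cv2.Rodrigues(np.array(s['rvec'],float))[0];c=-R.T@np.array(s['tvec'])
    uv=np.atleast_2d(np.array(uv,float));d=np.c_[uv,np.ones(len(uv))]@np.linalg.inv(s['intrinsics']).T@R
    return c+d*((z-c[2])/d[:,2])[:,None]
def proj(s,P): return cv2.projectPoints(np.array(P,float).reshape(-1,3),np.array(s['rvec'],float),np.array(s['tvec'],float),np.array(s['intrinsics']),None)[0][:,0]
def crop(s,x,y,w,h,k): return cv2.resize(s['color'][y:y+h,x:x+w,::-1],None,fx=k,fy=k,interpolation=cv2.INTER_CUBIC)
E
python3 - <<'E'
from h import *
t=load('top0');s=load('side0')
a=crop(t,195,145,65,115,5);b=crop(t,350,140,90,115,5)
cv2.imwrite('pics/c1.png',np.hstack([a,b]))
R=cv2.Rodrigues(t['rvec'])[0];print(-R.T@t['tvec']);R=cv2.Rodrigues(s['rvec'])[0];print(-R.T@s['tvec'])
hsv=cv2.cvtColor(t['color'],cv2.COLOR_RGB2HSV)
def comps(name,lo,hi,box,z,im=t,hs=hsv):
    m=cv2.inRange(hs,lo,hi);n,l,st,c=cv2.connectedComponentsWithStats(m)
    for i in range(1,n):
        if st[i,4]>8 and box[0]<c[i,0]<box[2] and box[1]<c[i,1]<box[3]: print(name,c[i].round(1),st[i],cast(im,c[i],z)[0].round(4))
bx=(195,140,440,260)
comps('orange',(8,150,120),(20,255,255),bx,.044)
comps('green',(45,100,60),(90,255,255),bx,.033)
comps('blue',(105,150,60),(125,255,255),bx,.033)
comps('red',(0,150,80),(6,255,255),bx,.034)
hs=cv2.cvtColor(s['color'],cv2.COLOR_RGB2HSV)
comps('sorange',(8,150,120),(20,255,255),(240,150,400,300),.044,s,hs)
E
```

```text
[0.45567237 0.00429504 1.04427254]
[ 0.34367804 -1.08281309  0.80764363]
orange [390.9 198.7] [388 196   7   6  25] [ 0.5814 -0.2229  0.044 ]
orange [202.6 204.1] [200 201   6   7  41] [0.5545 0.2944 0.044 ]
orange [369. 204.] [366 201   7   7  41] [ 0.5652 -0.1622  0.044 ]
orange [228.5 204.1] [226 202   6   5  28] [0.5559 0.2238 0.044 ]
green [212.7 220.2] [211 211   5  22  73] [0.5115 0.2672 0.033 ]
green [244.  218.6] [241 210   6  21  64] [0.5178 0.1816 0.033 ]
blue [310.8 141.6] [308 139   7   7  20] [0.7407 0.0022 0.033 ]
blue [318.6 143.8] [314 141  10   8  29] [ 0.7347 -0.02    0.033 ]
blue [311.3 158.8] [303 153  17  13 112] [ 6.908e-01 -3.000e-04  3.300e-02]
blue [409.3 206.4] [404 198  11  20  70] [ 0.5624 -0.2768  0.033 ]
blue [380.3 214.7] [377 205   7  22  76] [ 0.5372 -0.1958  0.033 ]
red [381.2 172.5] [377 169  12   8  21] [ 0.6562 -0.198   0.034 ]
red [384.3 177.8] [378 175  15   7  41] [ 0.6415 -0.2068  0.034 ]
red [388.1 189.7] [381 184  15  13  83] [ 0.6079 -0.2174  0.034 ]
red [308.8 236.7] [304 226  11  23 153] [0.472  0.0016 0.034 ]
sorange [286.7 168.7] [284 166   6   6  25] [0.5515 0.2775 0.044 ]
sorange [317.  247.4] [314 244   7   8  46] [ 0.5622 -0.1771  0.044 ]
sorange [328.8 263.5] [327 261   5   5  17] [ 0.5783 -0.2479  0.044 ]
```

View pics/c1.png

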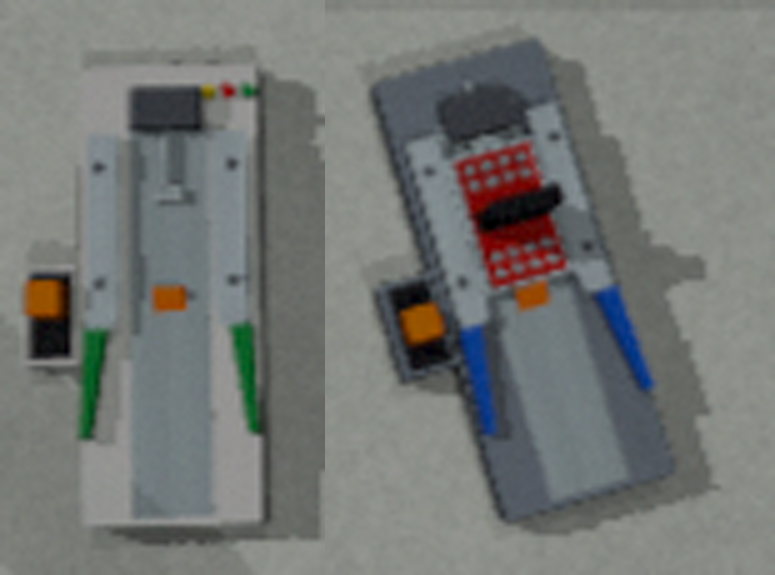

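```bash
cat > edge.py <<'E'
from h import *
def edge(g,p,q,n=30,r=4):
    p,q=np.array(p,float),np.array(q,float);d=(q-p)/np.linalg.norm(q-p);nn=np.array([-d[1],d[0]])
    o=np.arange(-r,r+.01,.1);P=p+np.linspace(.05,.95,n)[:,None]*(q-p);S=P[:,None]+o[:,None]*nn
    v=cv2.remap(g,S[...,0].astype(np.float32),S[...,1].astype(np.float32),cv2.INTER_CUBIC)
    k=np.abs(np.gradient(v,axis=1));i=k.argmax(1);E=S[np.arange(n),i]
    l=cv2.fitLine(E.astype(np.float32),cv2.DIST_HUBER,0,.01,.01).ravel()
    res=(E-l[2:])@np.array([-l[1],l[0]])
    return l[2:]-l[:2]*np.dot(l[:2],l[2:]-p),l[2:]-l[:2]*np.dot(l[:2],l[2:]-q),np.median(abs(res))
E
python3 - <<'E'
from edge import *
t=load('top0');g=cv2.GaussianBlur(t['color'].astype(np.float32).mean(2),(0,0),.7)
A=lambda x,y:np.array([x/5-.4+195,y/5-.4+145])
B=lambda x,y:np.array([(x-325)/5-.4+350,y/5-.4+140])
L={'T left':(A(82,430),A(83,80),.024,90),'T left low':(A(82,520),A(82,380),.024,90),'T near':(A(90,523),A(250,523),.024,0),'T far':(A(90,67),A(250,67),.024,0),'T right':(A(262,500),A(262,80),.0,90),
'T railL out':(A(87,320),A(87,140),.033,90),'T chanL':(A(132,500),A(132,340),.024,90),'T chanR':(A(213,500),A(213,340),.024,90),
'L left':(B(400,270),B(375,95),0,90),'L near':(B(515,518),B(665,475),.024,0),'L far':(B(380,85),B(535,40),.024,0),'L right':(B(670,460),B(545,50),.024,90),
'L chanL':(B(548,490),B(510,330),.024,90),'L chanR':(B(628,470),B(580,310),.024,90)}
for k,(p,q,z,a) in L.items():
    u,v,r=edge(g,p,q);w=cast(t,[u,v],z);d=w[1]-w[0];print(k,w[:,:2].round(4).tolist(),'ang',np.degrees(np.arctan2(d[1],d[0])).round(2),'res',round(float(r),2))
E
```

```text
T left [[0.4832, 0.2719], [0.6804, 0.2866]] ang 4.24 res 1.74
T left low [[0.4347, 0.2751], [0.5088, 0.2635]] ang -8.96 res 0.45
T near [[0.4306, 0.2656], [0.4325, 0.1778]] ang -88.8 res 0.0
T far [[0.6811, 0.2792], [0.6781, 0.189]] ang -91.85 res 0.59
T right [[0.4466, 0.1768], [0.6884, 0.1898]] ang 3.07 res 0.22
T railL out [[0.5435, 0.2793], [0.6445, 0.283]] ang 2.09 res 0.24
T chanL [[0.4456, 0.2415], [0.5319, 0.2585]] ang 11.16 res 0.57
T chanR [[0.4471, 0.2036], [0.5329, 0.1913]] ang -8.21 res 0.76
L left [[0.6035, -0.1675], [0.7014, -0.1376]] ang 16.96 res 0.23
L near [[0.4602, -0.2175], [0.4842, -0.302]] ang -74.16 res 1.1
L far [[0.7064, -0.14], [0.7327, -0.2295]] ang -73.64 res 0.27
L right [[0.4942, -0.3081], [0.724, -0.2308]] ang 18.59 res 0.4
L chanL [[0.4752, -0.2373], [0.5618, -0.2087]] ang 18.24 res 0.24
L chanR [[0.4866, -0.28], [0.5758, -0.2532]] ang 16.73 res 0.25
```

```bash
python3 - <<'E'
from h import *
t=load('top0');s=load('side0')
c=cv2.createCLAHE(3,(4,4))
def en(im):
    l=cv2.cvtColor(im,cv2.COLOR_BGR2LAB);l[...,0]=c.apply(l[...,0]);return cv2.cvtColor(l,cv2.COLOR_LAB2BGR)
R=cv2.rotate
a=en(crop(t,195,145,65,115,6));a=cv2.rotate(a,cv2.ROTATE_90_CLOCKWISE)  # 690x390
b=en(crop(s,248,158,90,45,6)); # 540x270
cv2.imwrite('pics/c2.png',np.vstack([a[:, :690],cv2.copyMakeBorder(b[:200],0,0,0,150,cv2.BORDER_CONSTANT)]))
g=t['color'].mean(2)
for u in(215,225,240): print(u,'far rows152-164',g[150:166,u].astype(int),'near rows 240-256',g[242:256,u].astype(int))
print('row170 cols',g[170,204:256].astype(int));print('row243',g[243,204:256].astype(int))
m=lambda u,v,z:cast(t,[[u,v]],z)[0].round(4)
print(m(225,158,.024),m(225,249,.024))
E
```

```text
215 far rows152-164 [139 143 139 141 142 124 120 120 136 145 146 147 146 148 146 146] near rows 240-256 [144 145 144 146 145 145 144 147 110 106 110 109 110 119]
225 far rows152-164 [139 138 142 142 130 124 124 127 144 146 147 148  92  61  56  53] near rows 240-256 [123 121 114 108 105 105 121 145  84  71  70  74 114 120]
240 far rows152-164 [141 142 142 141 139 123 121 123 143 149 147 122  74  46  90 119] near rows 240-256 [147 149 147 149 149 148 146 123  98  95  87 110 119 120]
row170 cols [137 138 142 139 141 143 144 145 148 148 145 146 146 147 147 148 115  61
  40  37  35  36  37  41  45  36  31  34  33  31  22  58  84 101 105 106
 132 147 144 145 146 148 102  65  97 105 101 103 103 101 100 101]
row243 [117 121 120 121 121 122 123 138 147 145 143 145 146 145 144 146 146 124
 105 118 122 121 118 119 121 120 120 121 122 123 121 120 119 134 144 146
 149 144 147 148 149 147 148 102  69  98 104 106 106 107 104 107]
[0.6891 0.2442 0.024 ] [0.4335 0.2317 0.024 ]
```

View pics/c2.png

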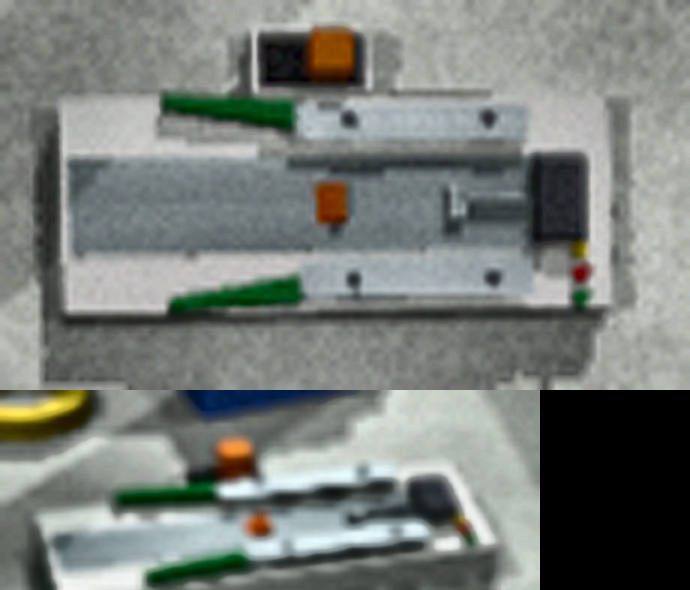

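```bash
python3 - <<'E'
from h import *
from scipy.optimize import least_squares
t=load('top0');s=load('side0')
def W(p,q): c,n=np.cos(p[2]),np.sin(p[2]);q=np.array(q);return np.c_[p[0]+c*q[:,0]-n*q[:,1],p[1]+n*q[:,0]+c*q[:,1],q[:,2]]
def fit(obs,p0):
    q=[o[0] for o in obs];T=[o[1] for o in obs]
    def f(p): return np.concatenate([(proj(v,w[None])[0]-o[2]) for v,w,o in zip(T,W(p,q),obs)])
    r=least_squares(f,p0,loss='soft_l1');print('pose',r.x[:2].round(4),np.degrees(r.x[2]).round(2));print(r.fun.reshape(-1,2).round(1).tolist());return r.x
A=lambda X,Y:np.array([195+Y/6-.4,260-X/6-.6])
B=lambda x,y:np.array([(x-325)/5-.4+350,y/5-.4+140])
S=lambda x,y:np.array([248+x/6-.4,158+(y-390)/6-.4])
m=.001
o=[((-.135,.05,.024),t,(210.9,249.6)),((-.135,-.05,.024),t,(247.,248.9)),((.125,-.05,.024),t,(245.8,157.3)),((.125,.05,.024),t,A(604,97)),]
ps=fit(o,[.57,.22,.02])
a=fit(o+[((.125,-.05,.024),s,S(495,547)),((-.135,.05,.024),s,S(36,514))],ps)
inv=lambda p,w:(np.array([[np.cos(p[2]),np.sin(p[2])],[-np.sin(p[2]),np.cos(p[2])]])@(w[:2]-p[:2])).round(4)
print('T mouthL',inv(ps,cast(t,A(298,115),.033)[0]),'R',inv(ps,cast(t,A(302,282),.033)[0]),'far',inv(ps,cast(t,A(529,120),.033)[0]),inv(ps,cast(t,A(532,280),.033)[0]))
print('pad',inv(ps,cast(t,A(330,54),.044)[0]),inv(ps,cast(s,S(235,450),.044)[0]),'tooth',inv(ps,cast(t,A(332,203),.0285)[0]),inv(ps,cast(s,S(260,524),.0285)[0]))
o=[((-.135,-.05,.024),t,B(672,470)),((.125,-.05,.024),t,B(542,40)),((-.135,.05,.0),t,B(503,521)),((.125,.05,.0),t,B(374,88))]
pl=fit(o,[.59,-.22,.3])
print('L pad',inv(pl,cast(t,B(422,322),.044)[0]),inv(pl,cast(s,(317,246.5),.044)[0]),'mouthL',inv(pl,cast(t,B(470,325),.033)[0]),'R',inv(pl,cast(t,B(608,288),.033)[0]),'fin',inv(pl,cast(t,B(519,206),.07)[0]))
np.save('pics/poses.npy',[ps,pl])
E
```

```text
pose [0.5662 0.2281] 3.16
[[-0.2, 0.9], [0.2, 0.3], [0.2, -0.4], [-0.2, -0.8]]
pose [0.566  0.2278] 3.1
[[-0.1, 0.9], [0.2, 0.4], [0.3, -0.3], [-0.0, -0.8], [0.9, -0.9], [-0.6, -0.7]]
T mouthL [-0.0236  0.0391] R [-0.0242 -0.0375] far [0.0845 0.0365] [ 0.0836 -0.0378]
pad [-0.0091  0.064 ] [-0.01    0.0582] tooth [-0.0086 -0.0004] [-0.0092 -0.0052]
pose [ 0.6008 -0.2229] 16.74
[[1.4, 0.6], [0.3, -1.1], [-0.8, -0.0], [-0.6, 0.2]]
L pad [-0.0166  0.0684] [-0.0218  0.0583] mouthL [-0.0248  0.0409] R [-0.0254 -0.0398] fin [0.0285 0.0046]
```

```bash
cat > st.py <<'E'
from h import *
from scipy.spatial.transform import Rotation as Ro
ps,pl=np.load('pics/poses.npy')
def st():
    o=get_obs();R=Ro.from_rotvec(o['orientation']).as_matrix()
    print('t',round(o['time'],2),'tcp',o['tcp_pos'].round(4),'jawyaw',np.degrees(np.arctan2(R[1,2],R[0,2])).round(2),'tilt',R[:,0].round(3),'F',o['wrist_force'].round(1),'w',round(o['width'],4))
    for n,p in(('T',ps),('L',pl)):
        c,s=np.cos(p[2]),np.sin(p[2]);d=o['tcp_pos'][:2]-p[:2];f=o['wrist_force'];print(n,'tcp in slide mm',np.round([1000*(c*d[0]+s*d[1]),1000*(c*d[1]-s*d[0])],1),'F',np.round([c*f[0]+s*f[1],c*f[1]-s*f[0]],1))
    return o
if __name__=='__main__': print(st()['joint_pos'].round(2))
E
python3 st.py; python3 -m inch '[[[0.33,-0.74,0,0],[0.33,-0.74,0,0],[0.33,-0.74,0,0],[0.33,-0.74,0,0],[0.33,-0.74,0,0],[0.33,-0.74,0,0],[0.33,-0.74,0,0],[0.33,-0.74,0,0]]]' -1 30; python3 st.py
```

```text
t 0.1 tcp [0.2344 0.5787 0.2305] jawyaw 67.96 tilt [-0.001 -0.002 -1.   ] F [ 0.   0.3 -0.2] w 0.0853
T tcp in slide mm [-312.   368.3] F [0.  0.3]
L tcp in slide mm [-120.   873.2] F [0.1 0.2]
[-1.15  0.69 -0.19  1.57  0.16  0.9  -0.22]
time: 0.77
tcp_pos: [0.3008, 0.4301, 0.231]
orientation: [-0.922, 1.368, 0.921]
wrist_force: [0.1, 0.7, 0.5]
width: 0.0
t 0.77 tcp [0.3008 0.4301 0.231 ] jawyaw 67.96 tilt [-0.    -0.001 -1.   ] F [0.1 0.7 0.5] w 0.0
T tcp in slide mm [-253.9  216.3] F [0.2 0.7]
L tcp in slide mm [-99.3 711.8] F [0.3 0.6]
[-0.91  0.56 -0.22  1.87  0.17  0.73 -0.04]
```

```bash
for i in 1; do python3 -m inch '[[[0.33,-0.74,0,-0.0045],[0.33,-0.74,0,-0.0045],[0.33,-0.74,0,-0.0045],[0.33,-0.74,0,-0.0045],[0.33,-0.74,0,-0.0045],[0.33,-0.74,0,-0.0045],[0.33,-0.74,0,-0.0045],[0.33,-0.74,0,-0.0045]]]'; python3 -m inch '[[[0.33,-0.74,0,-0.0045],[0.33,-0.74,0,-0.0045],[0.33,-0.74,0,-0.0045],[0.33,-0.74,0,-0.0045],[0.33,-0.74,0,-0.0045],[0.33,-0.74,0,-0.0045],[0.33,-0.74,0,-0.0045],[0.33,-0.74,0,-0.0045]]]';  python3 -m inch '[[[0.33,-0.74,0,-0.0045],[0.33,-0.74,0,-0.0045],[0.33,-0.74,0,-0.0045],[0.33,-0.74,0,-0.0045],[0.33,-0.74,0,-0.0045],[0.33,-0.74,0,-0.0045],[0.33,-0.74,0,-0.0045],[0.33,-0.74,0,-0.0045]]]'; python3 -m inch '[[[0.33,-0.74,0,-0.0045],[0.33,-0.74,0,-0.0045],[0.33,-0.74,0,-0.0045],[0.33,-0.74,0,-0.0045],[0.33,-0.74,0,-0.0045],[0.33,-0.74,0,-0.0045],[0.33,-0.74,0,-0.0045],[0.33,-0.74,0,-0.0045]]]' ; done >/dev/null; python3 st.py
```

```text
t 3.43 tcp [ 0.5645 -0.1615  0.2309] jawyaw 16.04 tilt [-0.001  0.    -1.   ] F [-0.2  0.2  0.4] w -0.0
T tcp in slide mm [ -23.1 -389. ] F [-0.2  0.2]
L tcp in slide mm [-17.1  69.3] F [-0.2  0.2]
[ 0.21  0.64 -0.02  1.69  0.02  0.82  0.46]
```

```bash
python3 -m inch '[[[0.01,-0.014,-0.86,0.0002],[0.01,-0.014,-0.86,0.0002],[0.01,-0.014,-0.86,0.0002],[0.01,-0.014,-0.86,0.0002],[0.01,-0.014,-0.86,0.0002],[0.01,-0.014,-0.86,0.0002],[0.01,-0.014,-0.86,0.0002],[0.01,-0.014,-0.86,0.0002]]]'; python3 -m inch '[[[0,0,-0.04,0],[0,0,-0.04,0],[0,0,-0.04,0],[0,0,-0.04,0],[0,0,-0.04,0],[0,0,-0.04,0],[0,0,-0.04,0],[0,0,-0.04,0]]]';python3 st.py
```

```text
time: 4.1
tcp_pos: [0.5663, -0.1633, 0.058]
orientation: [-0.229, 1.559, 0.229]
wrist_force: [-0.0, -1.1, -0.0]
width: 0.0001
time: 4.77
tcp_pos: [0.5668, -0.1635, 0.0517]
orientation: [-0.229, 1.558, 0.228]
wrist_force: [0.4, 0.2, -0.9]
width: -0.0002
t 4.77 tcp [ 0.5668 -0.1635  0.0517] jawyaw 16.69 tilt [ 0.001 -0.    -1.   ] F [ 0.4  0.2 -0.9] w -0.0002
T tcp in slide mm [ -21.  -391.1] F [0.4 0.2]
L tcp in slide mm [-15.5  66.7] F [0.4 0.1]
[ 0.21  0.9  -0.02  1.8   0.04  0.44  0.46]
```

Next, press slowly from z=0.0515 to about 0.0365.

```bash
python3 -m inch '[[[0,0,-0.06,0],[0,0,-0.06,0],[0,0,-0.06,0],[0,0,-0.05,0],[0,0,-0.04,0],[0,0,-0.04,0],[0,0,-0.04,0],[0,0,0,0]]]';python3 -m inch '[[[0,0,-0.04,0],[0,0,-0.04,0],[0,0,-0.04,0],[0,0,-0.04,0],[0,0,-0.04,0],[0,0,0,0],[0,0,0,0],[0,0,0,0]]]'; python3 st.py; python3 - <<'E'
from h import *
for n in('side','top'):
    s=snapshot(n);pickle.dump(s,open(f'pics/{n}1.pkl','wb'))
    hs=cv2.cvtColor(s['color'],cv2.COLOR_RGB2HSV);m=cv2.inRange(hs,(0,150,80),(6,255,255))
    b=(350,140,430,230) if n=='top' else (320,235,380,280)
    y,x=np.nonzero(m[b[1]:b[3],b[0]:b[2]]);s0=load(n+'0');m0=cv2.inRange(cv2.cvtColor(s0['color'],cv2.COLOR_RGB2HSV),(0,150,80),(6,255,255));y0,x0=np.nonzero(m0[b[1]:b[3],b[0]:b[2]])
    print(n,x.mean()+b[0],y.mean()+b[1],len(x),'was',x0.mean()+b[0],y0.mean()+b[1],len(x0))
E
```

```text
time: 5.43
tcp_pos: [0.5665, -0.1634, 0.0426]
orientation: [-0.229, 1.559, 0.229]
wrist_force: [-1.2, 0.2, 3.5]
width: 0.0001
time: 6.1
tcp_pos: [0.5666, -0.1634, 0.0375]
orientation: [-0.229, 1.559, 0.229]
wrist_force: [-0.7, 0.8, 2.4]
width: -0.0003
t 6.1 tcp [ 0.5666 -0.1634  0.0375] jawyaw 16.69 tilt [ 0.  0. -1.] F [-0.7  0.8  2.4] w -0.0003
T tcp in slide mm [ -21.2 -391. ] F [-0.7  0.8]
L tcp in slide mm [-15.7  66.8] F [-0.5  1. ]
[ 0.21  0.92 -0.02  1.8   0.04  0.41  0.46]
side 332.625 261.3125 48 was 342.2857142857143 257.67857142857144 28
top nan nan 0 was 386.33962264150944 183.18867924528303 159<stdin>:7: RuntimeWarning: Mean of empty slice.
  ret = ret.dtype.type(ret / rcount)
```

```bash
python3 -m inch '[[[0,0,0.4,0],[0,0,0.7,0],[0,0,0.8,0],[0,0,0.8,0],[0.2,-0.3,0.8,0],[0.4,-0.7,0.5,0],[0.4,-0.7,0,0],[0.3,-0.7,0,0]]]' 0.2 30;  python3 st.py; python3 - <<'E'
from h import *
t=snapshot('top');s=snapshot('side')
for n,v in(('top2',t),('side2',s)): pickle.dump(v,open(f'pics/{n}.pkl','wb'))
cv2.imwrite('pics/c3.png',np.hstack([crop(s,270,200,130,100,5)]))
E
```

```text
time: 6.87
tcp_pos: [0.6008, -0.2245, 0.1397]
orientation: [-0.23, 1.555, 0.228]
wrist_force: [0.2, -0.0, 0.3]
width: 0.0514
t 6.87 tcp [ 0.6008 -0.2245  0.1397] jawyaw 16.72 tilt [ 0.004 -0.001 -1.   ] F [ 0.2 -0.   0.3] w 0.0514
T tcp in slide mm [   9.6 -453.8] F [ 0.1 -0.1]
L tcp in slide mm [-0.5 -1.5] F [ 0.1 -0.1]
[ 0.3   0.82 -0.04  1.6   0.04  0.72  0.54]
```

View pics/c3.png

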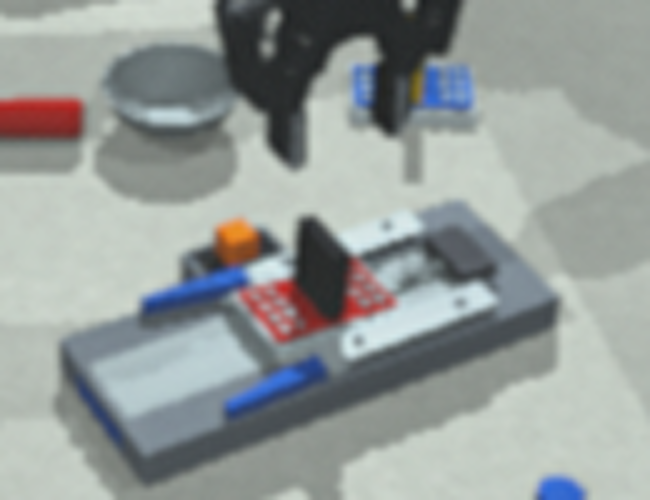

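The plate has sprung out and the fin stands free, with its top centre at about (334.6, 247.6) in the side view. I'll cast that point to check before descending.

```bash
python3 - <<'E'
from h import *
ps,p=np.load('pics/poses.npy');s=load('side2');c,n=np.cos(p[2]),np.sin(p[2])
for x,y,z in((298,222,.077),(318,216,.077),(350,264,.077),(332,270,.077),(325,242,.077),(281,370,.024)):
    w=cast(s,(270+x/5-.4,200+y/5-.4),z)[0];d=w[:2]-p[:2];print(w.round(4),(np.array([c*d[0]+n*d[1],c*d[1]-n*d[0]])*1000).round(1))
E
python3 -m inch '[[[0,0,-0.4,0],[0,0,-0.4,0],[0,0,-0.4,0],[0,0,-0.4,0],[0,0,0,0],[0,0,0,0],[0,0,0,0],[0,0,0,0]]]'; python3 st.py
```

```text
[ 0.5879 -0.2086  0.077 ] [-8.2 17.5]
[ 0.5997 -0.2056  0.077 ] [ 3.9 16.9]
[ 0.6062 -0.2474  0.077 ] [ -1.9 -25. ]
[ 0.5958 -0.2503  0.077 ] [-12.7 -24.7]
[ 0.5979 -0.2275  0.077 ] [-4.1 -3.5]
[ 0.5673 -0.2632  0.024 ] [-43.7 -28.9]
time: 7.63
tcp_pos: [0.5995, -0.2235, 0.098]
orientation: [-0.229, 1.558, 0.228]
wrist_force: [-1.4, -0.7, 0.3]
width: 0.0513
t 7.63 tcp [ 0.5995 -0.2235  0.098 ] jawyaw 16.7 tilt [ 0.001 -0.    -1.   ] F [-1.4 -0.7  0.3] w 0.0513
T tcp in slide mm [   8.3 -452.8] F [-1.5 -0.6]
L tcp in slide mm [-1.5 -0.2] F [-1.6 -0.2]
[ 0.3   0.87 -0.03  1.63  0.04  0.64  0.54]
```

```bash
python3 -m inch '[[[-0.08,-0.06,-0.35,0],[0,0,-0.35,0],[0,0,-0.35,0],[0,0,-0.35,0],[0,0,-0.35,0],[0,0,-0.3,0],[0,0,-0.07,0],[0,0,0,0]]]';python3 st.py; python3 -m inch '[[[0,0,0,0],[0,0,0,0],[0,0,0,0],[0,0,0,0],[0,0,0,0],[0,0,0,0],[0,0,0,0],[0,0,0,0]]]' -1 30; python3 st.py
```

```text
time: 8.3
tcp_pos: [0.5966, -0.2247, 0.0436]
orientation: [-0.228, 1.56, 0.229]
wrist_force: [-0.5, -0.5, -0.7]
width: 0.0509
t 8.3 tcp [ 0.5966 -0.2247  0.0436] jawyaw 16.7 tilt [-0.001  0.001 -1.   ] F [-0.5 -0.5 -0.7] w 0.0509
T tcp in slide mm [   5.4 -453.8] F [-0.5 -0.5]
L tcp in slide mm [-4.6 -0.5] F [-0.6 -0.4]
[ 0.31  0.95 -0.03  1.65  0.05  0.54  0.54]
time: 8.97
tcp_pos: [0.5974, -0.2251, 0.0447]
orientation: [-0.229, 1.558, 0.228]
wrist_force: [0.7, -0.1, 0.9]
width: 0.0114
t 8.97 tcp [ 0.5974 -0.2251  0.0447] jawyaw 16.69 tilt [ 0.001 -0.    -1.   ] F [ 0.7 -0.1  0.9] w 0.0114
T tcp in slide mm [   6.2 -454.2] F [ 0.6 -0.1]
L tcp in slide mm [-3.9 -1.1] F [ 0.6 -0.3]
[ 0.31  0.95 -0.03  1.65  0.05  0.54  0.54]
```

```bash
python3 -m inch '[[[-0.1,-0.03,0,0],[-0.1,-0.03,0,0],[-0.1,-0.03,0,0],[-0.1,-0.03,0,0],[-0.1,-0.03,0,0],[-0.1,-0.03,0,0],[-0.1,-0.03,0,0],[-0.1,-0.03,0,0]]]' -1 50;python3 st.py
```

```text
time: 9.63
tcp_pos: [0.5768, -0.2311, 0.0446]
orientation: [-0.229, 1.559, 0.229]
wrist_force: [-0.1, -0.2, 0.2]
width: 0.0113
t 9.63 tcp [ 0.5768 -0.2311  0.0446] jawyaw 16.69 tilt [ 0.  0. -1.] F [-0.1 -0.2  0.2] w 0.0113
T tcp in slide mm [ -14.7 -459.1] F [-0.2 -0.2]
L tcp in slide mm [-25.4  -0.9] F [-0.2 -0.2]
[ 0.33  0.94 -0.03  1.7   0.06  0.5   0.55]
```

Drawn freely so far. Another ~55 mm.

```bash
python3 -m inch '[[[-0.2,-0.06,0,0],[-0.2,-0.06,0,0],[-0.2,-0.06,0,0],[-0.2,-0.06,0,0],[-0.2,-0.06,0,0],[-0.2,-0.06,0,0],[-0.2,-0.06,0,0],[-0.2,-0.06,0,0]]]'; python3 -m inch '[[[-0.2,-0.06,0,0],[-0.2,-0.06,0,0],[-0.1,-0.03,0,0],[-0.05,-0.015,0,0],[0,0,0,0],[0,0,0.1,0],[0,0,0.1,0],[0,0,0.1,0]]]'; python3 st.py
```

```text
time: 10.3
tcp_pos: [0.5358, -0.2432, 0.0443]
orientation: [-0.228, 1.56, 0.229]
wrist_force: [-0.6, 0.8, -2.2]
width: 0.0113
time: 10.97
tcp_pos: [0.5238, -0.2469, 0.0524]
orientation: [-0.229, 1.558, 0.229]
wrist_force: [-0.6, -0.1, -1.7]
width: 0.0111
t 10.97 tcp [ 0.5238 -0.2469  0.0524] jawyaw 16.71 tilt [ 0.001  0.    -1.   ] F [-0.6 -0.1 -1.7] w 0.0111
T tcp in slide mm [ -68.5 -472. ] F [-0.7 -0.1]
L tcp in slide mm [-80.7  -0.8] F [-0.7  0.1]
[ 0.38  0.89 -0.04  1.83  0.07  0.42  0.58]
```

```bash
M='' ; python3 -m inch '[[[0,0,0.5,0],[0,0,0.8,0],[0,0,0.8,0],[0,0,0.8,0],[-0.06,0.3,0.5,0],[-0.06,0.5,0,0],[-0.06,0.6,0,0],[-0.06,0.6,0,0]]]'; python3 -m inch '[[[-0.06,0.7,0,-0.0016],[-0.06,0.7,0,-0.0016],[-0.06,0.7,0,-0.0016],[-0.06,0.7,0,-0.0016],[-0.06,0.7,0,-0.0016],[-0.06,0.7,0,-0.0016],[-0.06,0.7,0,-0.0016],[-0.06,0.7,0,-0.0016]]]'; python3 -m inch '[[[-0.06,0.7,0,-0.0016],[-0.06,0.7,0,-0.0016],[-0.06,0.7,0,-0.0016],[-0.06,0.7,0,-0.0016],[-0.06,0.7,0,-0.0016],[-0.06,0.7,0,-0.0016],[-0.06,0.7,0,-0.0016],[-0.06,0.7,0,-0.0016]]]'; python3 -m inch '[[[-0.06,0.7,0,-0.0016],[-0.06,0.7,0,-0.0016],[-0.06,0.7,0,-0.0016],[-0.06,0.7,0,-0.0016],[-0.06,0.7,0,-0.0016],[-0.06,0.5,0,-0.0016],[-0.06,0.3,0,-0.0016],[0,0,0,0]]]'; python3 st.py
```

```text
time: 11.63
tcp_pos: [0.5166, -0.195, 0.1369]
orientation: [-0.228, 1.559, 0.23]
wrist_force: [-0.8, 1.1, -2.3]
width: 0.0109
time: 12.3
tcp_pos: [0.504, -0.0546, 0.1364]
orientation: [-0.166, 1.566, 0.167]
wrist_force: [0.5, 0.8, -1.3]
width: 0.0113
time: 12.97
tcp_pos: [0.4915, 0.085, 0.1364]
orientation: [-0.103, 1.57, 0.104]
wrist_force: [0.8, -0.3, -0.8]
width: 0.0112
time: 13.63
tcp_pos: [0.4809, 0.1933, 0.1365]
orientation: [-0.05, 1.572, 0.051]
wrist_force: [-0.8, -0.5, -2.1]
width: 0.0112
t 13.63 tcp [0.4809 0.1933 0.1365] jawyaw 3.68 tilt [-0.002  0.001 -1.   ] F [-0.8 -0.5 -2.1] w 0.0112
T tcp in slide mm [-87.1 -30.1] F [-0.8 -0.5]
L tcp in slide mm [  5.  433.1] F [-0.9 -0.3]
[-0.55  0.71  0.14  1.98 -0.2   0.47 -0.21]
```

```bash
python3 -m inch '[[[0.004,0.3,0,-0.0005],[0.004,0.4,0,-0.0005],[0.004,0.35,0,-0.0005],[0.004,0.16,-0.4,0],[0,0,-0.8,0],[0,0,-0.8,0],[0,0,-0.7,0],[0,0,-0.5,0]]]'; python3 -m inch '[[[0,0,-0.1,0],[0,0,0,0],[0,0,0,0],[0,0,0,0],[0,0,0,0],[0,0,0,0],[0,0,0,0],[0,0,0,0]]]';python3 st.py; python3 - <<'E'
from h import *
t=snapshot('top');s=snapshot('side')
for n,v in(('top3',t),('side3',s)): pickle.dump(v,open(f'pics/{n}.pkl','wb'))
cv2.imwrite('pics/c4.png',np.hstack([crop(s,235,140,110,80,5),cv2.copyMakeBorder(crop(t,205,145,50,80,5),0,0,0,0,0)]))
E
```

```text
time: 14.3
tcp_pos: [0.4825, 0.2204, 0.0549]
orientation: [-0.04, 1.572, 0.039]
wrist_force: [-0.8, 0.2, -2.2]
width: 0.0109
time: 14.97
tcp_pos: [0.4834, 0.2208, 0.0549]
orientation: [-0.04, 1.57, 0.04]
wrist_force: [-0.6, -0.6, -0.6]
width: 0.0115
t 14.97 tcp [0.4834 0.2208 0.0549] jawyaw 2.9 tilt [ 0.001  0.    -1.   ] F [-0.6 -0.6 -0.6] w 0.0115
T tcp in slide mm [-83.1  -2.8] F [-0.6 -0.6]
L tcp in slide mm [ 15.3 458.7] F [-0.7 -0.4]
[-0.57  0.86  0.09  1.98 -0.24  0.31 -0.23]
```

View pics/c4.png

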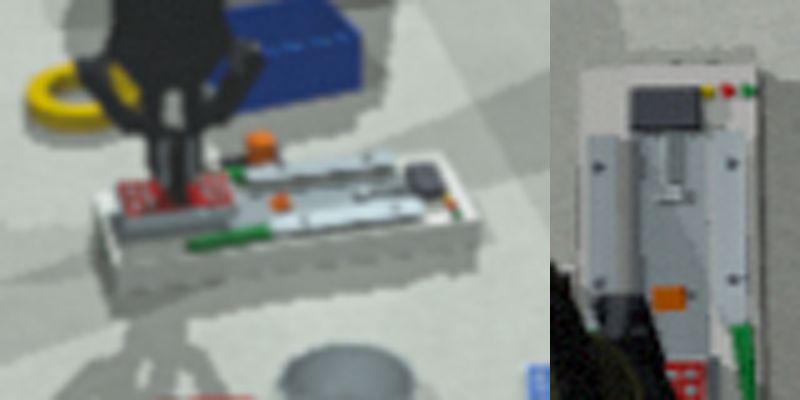

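```bash
python3 -m inch '[[[0,0.05,-0.06,0.0005],[0,0.05,-0.06,0],[0,0,-0.06,0],[0,0,-0.06,0],[0,0,-0.06,0],[0,0,-0.06,0],[0,0,-0.03,0],[0,0,0,0]]]'; python3 st.py;  python3 -m inch '[[[0,0,-0.02,0],[0,0,0,0],[0,0,0,0],[0,0,0,0],[0,0,0,0],[0,0,0,0],[0,0,0,0],[0,0,0,0]]]'; python3 st.py
```

```text
time: 15.73
tcp_pos: [0.4831, 0.223, 0.0446]
orientation: [-0.042, 1.571, 0.042]
wrist_force: [0.1, 0.5, -1.3]
width: 0.0113
t 15.73 tcp [0.4831 0.223  0.0446] jawyaw 3.08 tilt [-0. -0. -1.] F [ 0.1  0.5 -1.3] w 0.0113
T tcp in slide mm [-83.3  -0.5] F [0.1 0.5]
L tcp in slide mm [ 15.7 460.9] F [0.2 0.5]
[-0.57  0.88  0.09  1.98 -0.24  0.29 -0.23]
time: 16.4
tcp_pos: [0.4833, 0.2232, 0.0443]
orientation: [-0.042, 1.57, 0.042]
wrist_force: [-0.2, -0.0, -1.7]
width: 0.0114
t 16.4 tcp [0.4833 0.2232 0.0443] jawyaw 3.08 tilt [ 0.  0. -1.] F [-0.2 -0.  -1.7] w 0.0114
T tcp in slide mm [-83.1  -0.4] F [-0.2 -0. ]
L tcp in slide mm [ 15.9 461. ] F [-0.2  0. ]
[-0.57  0.88  0.09  1.98 -0.24  0.29 -0.23]
```

```bash
python3 -m inch '[[[0.1,0.005,0,0],[0.1,0.005,0,0],[0.1,0.005,0,0],[0.1,0.005,0,0],[0.1,0.005,0,0],[0.1,0.005,0,0],[0.1,0.005,0,0],[0,0,0,0]]]'; python3 st.py;  python3 -m inch '[[[0.08,0.004,0,0],[0.08,0.004,0,0],[0.08,0.004,0,0],[0.08,0.004,0,0],[0.08,0.004,0,0],[0,0,0,0],[0,0,0,0],[0,0,0,0]]]'; python3 st.py
```

```text
time: 17.07
tcp_pos: [0.5016, 0.224, 0.0444]
orientation: [-0.042, 1.569, 0.042]
wrist_force: [-0.3, -0.1, -1.5]
width: 0.0114
t 17.07 tcp [0.5016 0.224  0.0444] jawyaw 3.07 tilt [ 0.001  0.    -1.   ] F [-0.3 -0.1 -1.5] w 0.0114
T tcp in slide mm [-64.8  -0.5] F [-0.3 -0.1]
L tcp in slide mm [ 33.7 456.6] F [-0.3 -0. ]
[-0.56  0.89  0.1   1.93 -0.23  0.33 -0.23]
time: 17.73
tcp_pos: [0.5107, 0.2244, 0.0443]
orientation: [-0.042, 1.57, 0.042]
wrist_force: [1.0, 0.2, -1.9]
width: 0.0115
t 17.73 tcp [0.5107 0.2244 0.0443] jawyaw 3.08 tilt [-0. -0. -1.] F [ 1.   0.2 -1.9] w 0.0115
T tcp in slide mm [-55.7  -0.6] F [1.  0.1]
L tcp in slide mm [ 42.5 454.4] F [ 1.  -0.1]
[-0.56  0.9   0.1   1.9  -0.23  0.35 -0.22]
```

```bash
python3 -m inch '[[[0.07,0.004,0,0],[0.07,0.004,0,0],[0.07,0.004,0,0],[0.07,0.004,0,0],[0.07,0.004,0,0],[0,0,0,0],[0,0,0,0],[0,0,0,0]]]'; python3 st.py;  python3 -m inch '[[[0.07,0.004,0,0],[0.07,0.004,0,0],[0.07,0.004,0,0],[0.07,0.004,0,0],[0.07,0.004,0,0],[0,0,0,0],[0,0,0,0],[0,0,0,0]]]'; python3 st.py
```

```text
time: 18.4
tcp_pos: [0.5192, 0.2244, 0.0441]
orientation: [-0.043, 1.571, 0.041]
wrist_force: [-2.3, -2.6, -2.8]
width: 0.0114
t 18.4 tcp [0.5192 0.2244 0.0441] jawyaw 3.06 tilt [-0.001 -0.001 -1.   ] F [-2.3 -2.6 -2.8] w 0.0114
T tcp in slide mm [-47.2  -1.1] F [-2.4 -2.5]
L tcp in slide mm [ 50.6 451.9] F [-2.9 -1.8]
[-0.55  0.9   0.1   1.88 -0.23  0.37 -0.22]
time: 19.07
tcp_pos: [0.5289, 0.2249, 0.0443]
orientation: [-0.042, 1.569, 0.041]
wrist_force: [-1.6, -4.6, -3.2]
width: 0.0113
t 19.07 tcp [0.5289 0.2249 0.0443] jawyaw 3.04 tilt [ 0.001 -0.001 -1.   ] F [-1.6 -4.6 -3.2] w 0.0113
T tcp in slide mm [-37.5  -1.2] F [-1.8 -4.5]
L tcp in slide mm [ 60.  449.6] F [-2.8 -3.9]
[-0.55  0.91  0.11  1.85 -0.22  0.39 -0.22]
```

```bash
echo "print(o['ft_torque'].round(2)) if (o:=get_obs()) else 0" >> st.py; python3 -m inch '[[[0,-0.03,0,0],[0,-0.03,0,0],[0,0,0,0],[0.05,0.003,0,0],[0.05,0.003,0,0],[0.05,0.003,0,0],[0,0,0,0],[0,0,0,0]]]'; python3 st.py
```

```text
time: 19.73
tcp_pos: [0.5324, 0.2246, 0.0445]
orientation: [-0.042, 1.569, 0.043]
wrist_force: [-1.3, -1.9, -1.1]
width: 0.0109
t 19.73 tcp [0.5324 0.2246 0.0445] jawyaw 3.09 tilt [ 0.001  0.001 -1.   ] F [-1.3 -1.9 -1.1] w 0.0109
T tcp in slide mm [-34.   -1.6] F [-1.4 -1.8]
L tcp in slide mm [ 63.4 448.3] F [-1.8 -1.4]
[-0.54  0.91  0.11  1.85 -0.22  0.4  -0.22]
[-0.61  0.29 -0.02]
```

```bash
python3 -m inch '[[[0.07,-0.02,0,0],[0.07,-0.005,0,0],[0.07,0.003,0,0],[0.07,0.003,0,0],[0.07,0.003,0,0],[0.07,0.003,0,0],[0,0,0,0],[0,0,0,0]]]'; python3 st.py;python3 -m inch '[[[0.07,0.004,0,0],[0.07,0.004,0,0],[0.07,0.004,0,0],[0.07,0.004,0,0],[0.07,0.004,0,0],[0.07,0.004,0,0],[0,0,0,0],[0,0,0,0]]]'; python3 st.py
```

```text
time: 20.4
tcp_pos: [0.5435, 0.2245, 0.0445]
orientation: [-0.042, 1.568, 0.043]
wrist_force: [0.5, 0.4, 0.7]
width: 0.0113
t 20.4 tcp [0.5435 0.2245 0.0445] jawyaw 3.09 tilt [ 0.002  0.001 -1.   ] F [0.5 0.4 0.7] w 0.0113
T tcp in slide mm [-22.9  -2.3] F [0.5 0.4]
L tcp in slide mm [ 73.9 445. ] F [0.6 0.2]
[-0.53  0.92  0.11  1.81 -0.22  0.42 -0.21]
[ 0.17 -0.15  0.01]
time: 21.07
tcp_pos: [0.5535, 0.2244, 0.0444]
orientation: [-0.042, 1.569, 0.042]
wrist_force: [-0.1, -0.1, 0.5]
width: 0.0113
t 21.07 tcp [0.5535 0.2244 0.0444] jawyaw 3.07 tilt [ 0.001  0.    -1.   ] F [-0.1 -0.1  0.5] w 0.0113
T tcp in slide mm [-12.9  -3. ] F [-0.1 -0.1]
L tcp in slide mm [ 83.5 442. ] F [-0.1 -0. ]
[-0.53  0.92  0.11  1.78 -0.21  0.44 -0.21]
[-0.01 -0.04  0.01]
```

```bash
python3 -m inch '[[[0.07,0.015,0,0],[0.07,0.015,0,0],[0.07,0.01,0,0],[0.07,0.007,0,0],[0.07,0.007,0,0],[0.07,0.006,0,0],[0,0,0,0],[0,0,0,0]]]'; python3 st.py;python3 -m inch '[[[0.07,0.006,0,0],[0.07,0.006,0,0],[0.07,0.006,0,0],[0.07,0.006,0,0],[0.07,0.006,0,0],[0,0,0,0],[0,0,0,0],[0,0,0,0]]]'; python3 st.py
```

```text
time: 21.73
tcp_pos: [0.5641, 0.2262, 0.0444]
orientation: [-0.042, 1.569, 0.042]
wrist_force: [0.7, -0.5, 0.7]
width: 0.0115
t 21.73 tcp [0.5641 0.2262 0.0444] jawyaw 3.08 tilt [ 0.001  0.    -1.   ] F [ 0.7 -0.5  0.7] w 0.0115
T tcp in slide mm [-2.3 -1.8] F [ 0.7 -0.5]
L tcp in slide mm [ 94.1 440.7] F [ 0.6 -0.7]
[-0.52  0.93  0.12  1.75 -0.21  0.47 -0.21]
[ 0.02 -0.01  0.03]
time: 22.4
tcp_pos: [0.5721, 0.2267, 0.0442]
orientation: [-0.042, 1.571, 0.042]
wrist_force: [-1.5, -0.6, 0.5]
width: 0.0112
t 22.4 tcp [0.5721 0.2267 0.0442] jawyaw 3.09 tilt [-0. -0. -1.] F [-1.5 -0.6  0.5] w 0.0112
T tcp in slide mm [ 5.7 -1.7] F [-1.5 -0.5]
L tcp in slide mm [101.9 438.9] F [-1.6 -0.1]
[-0.52  0.94  0.12  1.73 -0.21  0.49 -0.21]
[-0.03  0.3  -0.07]
```

```bash
python3 -m inch '[[[0.07,0.004,0,0],[0.07,0.004,0,0],[0.07,0.004,0,0],[0.07,0.004,0,0],[0.07,0.004,0,0],[0,0,0,0],[0,0,0,0],[0,0,0,0]]]'; python3 st.py;python3 -m inch '[[[0.07,0.004,0,0],[0.07,0.004,0,0],[0.07,0.004,0,0],[0.07,0.004,0,0],[0.07,0.004,0,0],[0,0,0,0],[0,0,0,0],[0,0,0,0]]]'; python3 st.py
```

```text
time: 23.07
tcp_pos: [0.5789, 0.2271, 0.0439]
orientation: [-0.043, 1.575, 0.042]
wrist_force: [-5.2, -0.1, 1.7]
width: 0.0114
t 23.07 tcp [0.5789 0.2271 0.0439] jawyaw 3.1 tilt [-0.004 -0.001 -1.   ] F [-5.2 -0.1  1.7] w 0.0114
T tcp in slide mm [12.6 -1.7] F [-5.2  0.2]
L tcp in slide mm [108.6 437.3] F [-5.   1.4]
[-0.51  0.95  0.12  1.7  -0.21  0.51 -0.21]
[-0.07  1.23  0.03]
time: 23.73
tcp_pos: [0.5873, 0.2276, 0.0438]
orientation: [-0.043, 1.575, 0.042]
wrist_force: [-5.7, -0.5, 2.9]
width: 0.0113
t 23.73 tcp [0.5873 0.2276 0.0438] jawyaw 3.1 tilt [-0.005 -0.001 -1.   ] F [-5.7 -0.5  2.9] w 0.0113
T tcp in slide mm [21.  -1.7] F [-5.8 -0.2]
L tcp in slide mm [116.8 435.4] F [-5.6  1.1]
[-0.51  0.95  0.12  1.67 -0.2   0.53 -0.21]
[-0.03  1.34 -0.01]
```

```bash
python3 -m inch '[[[0.07,0.004,0,0],[0.07,0.004,0,0],[0.07,0.004,0,0],[0.07,0.004,0,0],[0.07,0.004,0,0],[0,0,0,0],[0,0,0,0],[0,0,0,0]]]'; python3 st.py;python3 -m inch '[[[0.04,0.002,0,0],[0.04,0.002,0,0],[0.04,0.002,0,0],[0.04,0.002,0,0],[0,0,0,0],[0,0,0,0],[0,0,0,0],[0,0,0,0]]]'; python3 st.py; cat > pad.py <<'E'
from h import *
s=snapshot('side');hs=cv2.cvtColor(s['color'],cv2.COLOR_RGB2HSV);m=cv2.inRange(hs,(8,150,120),(20,255,255))
n,l,st,c=cv2.connectedComponentsWithStats(m)
for i in range(1,n):
    if 270<c[i,0]<300 and 155<c[i,1]<195: print('pad/tooth',c[i].round(2),st[i])
g=hs[158:182,280:295];w=((g[...,0]>6)&(g[...,0]<22))*g[...,1].astype(float);print('sat centroid row',(w.sum(1)@np.arange(24)/w.sum()).round(2)+158)
E
python3 pad.py
```

```text
time: 24.4
tcp_pos: [0.5955, 0.2281, 0.0437]
orientation: [-0.043, 1.576, 0.042]
wrist_force: [-5.9, -0.4, 2.6]
width: 0.0114
t 24.4 tcp [0.5955 0.2281 0.0437] jawyaw 3.11 tilt [-0.006 -0.001 -1.   ] F [-5.9 -0.4  2.6] w 0.0114
T tcp in slide mm [29.2 -1.6] F [-5.9 -0.1]
L tcp in slide mm [124.8 433.5] F [-5.8  1.3]
[-0.51  0.96  0.13  1.65 -0.2   0.55 -0.2 ]
[-0.14  1.5   0.04]
time: 25.07
tcp_pos: [0.599, 0.2282, 0.0437]
orientation: [-0.043, 1.578, 0.042]
wrist_force: [-7.8, -0.2, 4.3]
width: 0.0115
t 25.07 tcp [0.599  0.2282 0.0437] jawyaw 3.11 tilt [-0.007 -0.001 -1.   ] F [-7.8 -0.2  4.3] w 0.0115
T tcp in slide mm [32.7 -1.7] F [-7.8  0.2]
L tcp in slide mm [128.1 432.6] F [-7.6  2.1]
[-0.5   0.97  0.13  1.64 -0.2   0.56 -0.2 ]
[-0.1   1.78  0.09]
pad/tooth [286.78 169.5 ] [285 168   5   4  18]
sat centroid row 169.46
```

```bash
python3 -m inch '[[[0.03,0.002,0,0],[0.03,0.002,0,0],[0.03,0.002,0,0],[0,0,0,0],[0,0,0,0],[0,0,0,0],[0,0,0,0],[0,0,0,0]]]'; python3 st.py; python3 pad.py; python3 -c "
from h import *
s=load('side0')
g=cv2.cvtColor(s['color'],cv2.COLOR_RGB2HSV)[158:182,280:295];w=((g[...,0]>6)&(g[...,0]<22))*g[...,1].astype(float);print('ref up row',(w.sum(1)@np.arange(24)/w.sum()).round(2)+158)"
```

```text
time: 25.78
tcp_pos: [0.601, 0.2284, 0.0437]
orientation: [-0.044, 1.578, 0.042]
wrist_force: [-8.2, -1.0, 5.1]
width: 0.0115
t 25.78 tcp [0.601  0.2284 0.0437] jawyaw 3.11 tilt [-0.008 -0.001 -1.   ] F [-8.2 -1.   5.1] w 0.0115
T tcp in slide mm [34.7 -1.7] F [-8.3 -0.6]
L tcp in slide mm [130.1 432.2] F [-8.2  1.4]
[-0.5   0.97  0.13  1.63 -0.2   0.57 -0.2 ]
[-0.16  1.87  0.07]
pad/tooth [286.78 169.5 ] [285 168   5   4  18]
sat centroid row 169.5
ref up row 171.18
```

```bash
for k in 1; do python3 -m inch '[[[0.03,0.002,0,0],[0.03,0.002,0,0],[0,0,0,0],[0,0,0,0],[0,0,0,0],[0,0,0,0],[0,0,0,0],[0,0,0,0]]]'; python3 st.py; python3 pad.py; done
```

```text
time: 26.5
tcp_pos: [0.6024, 0.2284, 0.0437]
orientation: [-0.044, 1.578, 0.042]
wrist_force: [-8.2, -0.9, 4.5]
width: 0.0116
t 26.5 tcp [0.6024 0.2284 0.0437] jawyaw 3.11 tilt [-0.008 -0.001 -1.   ] F [-8.2 -0.9  4.5] w 0.0116
T tcp in slide mm [36.1 -1.7] F [-8.2 -0.4]
L tcp in slide mm [131.4 431.8] F [-8.1  1.5]
[-0.5   0.97  0.13  1.62 -0.2   0.57 -0.2 ]
[-0.15  1.92  0.07]
pad/tooth [286.78 169.5 ] [285 168   5   4  18]
sat centroid row 169.52
```

```bash
python3 -m inch '[[[0.03,0.002,0,0],[0.03,0.002,0,0],[0,0,0,0],[0,0,0,0],[0,0,0,0],[0,0,0,0],[0,0,0,0],[0,0,0,0]]]'; python3 st.py; python3 pad.py
```

```text
time: 27.22
tcp_pos: [0.6042, 0.2286, 0.0437]
orientation: [-0.043, 1.578, 0.042]
wrist_force: [-7.9, -1.0, 4.2]
width: 0.0114
t 27.22 tcp [0.6042 0.2286 0.0437] jawyaw 3.11 tilt [-0.007 -0.001 -1.   ] F [-7.9 -1.   4.2] w 0.0114
T tcp in slide mm [37.9 -1.6] F [-7.9 -0.5]
L tcp in slide mm [133.2 431.4] F [-7.8  1.3]
[-0.5   0.97  0.13  1.62 -0.2   0.57 -0.2 ]
[-0.12  1.67 -0.02]
pad/tooth [286.73 168.95] [285 167   5   5  22]
pad/tooth [290.83 180.17] [290 179   3   3   6]
sat centroid row 171.22
```

The catch popped up: the pad is back at its rest row and the tooth is visible again behind the plate. I'll ease the load off onto the tooth to confirm it holds before letting go.

```bash
python3 -m inch '[[[-0.03,-0.002,0,0],[-0.03,-0.002,0,0],[-0.03,-0.002,0,0],[0,0,0,0],[0,0,0,0],[0,0,0,0],[0,0,0,0],[0,0,0,0]]]'; python3 st.py; python3 pad.py
```

```text
time: 27.93
tcp_pos: [0.6037, 0.2285, 0.0437]
orientation: [-0.043, 1.574, 0.042]
wrist_force: [-6.5, -1.2, -0.6]
width: 0.0115
t 27.93 tcp [0.6037 0.2285 0.0437] jawyaw 3.1 tilt [-0.004 -0.001 -1.   ] F [-6.5 -1.2 -0.6] w 0.0115
T tcp in slide mm [37.4 -1.6] F [-6.6 -0.8]
L tcp in slide mm [132.7 431.5] F [-6.6  0.8]
[-0.5   0.97  0.13  1.62 -0.2   0.57 -0.2 ]
[-0.03  1.36  0.03]
pad/tooth [286.73 168.95] [285 167   5   5  22]
pad/tooth [290.83 180.17] [290 179   3   3   6]
sat centroid row 171.3
```

```bash
python3 -m inch '[[[-0.03,-0.002,0,0],[-0.03,-0.002,0,0],[0,0,0,0],[0,0,0,0],[0,0,0,0],[0,0,0,0],[0,0,0,0],[0,0,0,0]]]'; python3 st.py; python3 pad.py
```

```text
time: 28.65
tcp_pos: [0.6036, 0.2286, 0.044]
orientation: [-0.042, 1.571, 0.042]
wrist_force: [-4.2, -0.3, -6.4]
width: 0.0112
t 28.65 tcp [0.6036 0.2286 0.044 ] jawyaw 3.09 tilt [-0.001 -0.    -1.   ] F [-4.2 -0.3 -6.4] w 0.0112
T tcp in slide mm [37.3 -1.6] F [-4.3 -0.1]
L tcp in slide mm [132.6 431.6] F [-4.2  0.9]
[-0.5   0.97  0.13  1.63 -0.2   0.56 -0.2 ]
[ 0.03  0.96 -0.  ]
pad/tooth [286.73 168.95] [285 167   5   5  22]
pad/tooth [290.83 180.17] [290 179   3   3   6]
sat centroid row 171.23
```

```bash
python3 -m inch '[[[0,0,0,0],[0,0,0,0],[0,0,0,0],[0,0,0,0],[0,0,0,0],[0,0,0,0],[0,0,0,0],[0,0,0,0]]]' 0.2; python3 st.py; python3 pad.py; python3 -m inch '[[[0,0,0.2,0],[0,0,0.3,0],[0,0,0.6,0],[0,0,0.8,0],[0,0,0.8,0],[0,0,0.8,0],[0,0,0.8,0],[0,0,0.5,0]]]'; python3 -m inch '[[[-0.6,0,0.2,0],[-0.8,0,0,0],[-0.8,0,0,0],[-0.8,0,0,0],[-0.8,0,0,0],[-0.4,0,0,0],[0,0,0,0],[0,0,0,0]]]'; python3 pad.py; python3 - <<'E'
from h import *
t=snapshot('top');s=snapshot('side')
cv2.imwrite('pics/c5.png',np.hstack([crop(s,245,145,95,75,5),crop(t,195,145,65,75,5)]))
E
```

```text
time: 29.37
tcp_pos: [0.6041, 0.2286, 0.0444]
orientation: [-0.042, 1.57, 0.042]
wrist_force: [-0.1, 0.3, -0.2]
width: 0.0511
t 29.37 tcp [0.6041 0.2286 0.0444] jawyaw 3.08 tilt [ 0.  0. -1.] F [-0.1  0.3 -0.2] w 0.0511
T tcp in slide mm [37.8 -1.6] F [-0.1  0.3]
L tcp in slide mm [133.2 431.5] F [-0.   0.3]
[-0.5   0.97  0.13  1.63 -0.2   0.56 -0.2 ]
[ 0.02 -0.03  0.01]
pad/tooth [286.73 168.95] [285 167   5   5  22]
pad/tooth [291.  180.2] [290 179   3   3   5]
sat centroid row 171.19
time: 30.08
tcp_pos: [0.6051, 0.2288, 0.1674]
orientation: [-0.041, 1.567, 0.043]
wrist_force: [0.8, 0.9, -0.2]
width: 0.0511
time: 30.75
tcp_pos: [0.4995, 0.2289, 0.1701]
orientation: [-0.042, 1.569, 0.043]
wrist_force: [0.5, -0.0, -0.2]
width: 0.0512
pad/tooth [286.9 168.8] [285 167   5   5  20]
pad/tooth [290.75 180.  ] [290 179   2   3   4]
sat centroid row 171.26
```

View pics/c5.png

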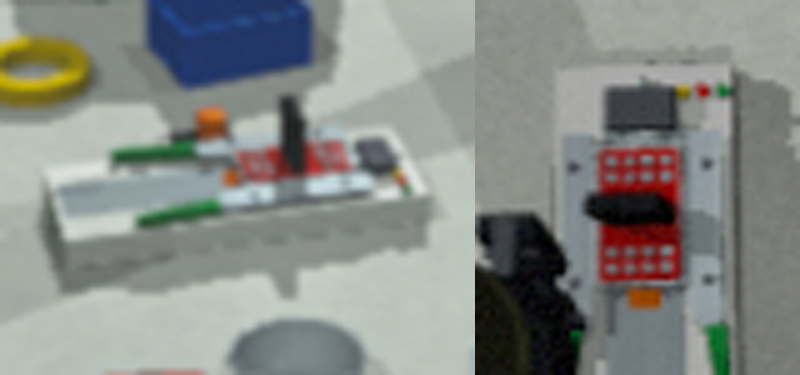

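The plate sits in the tester against the ejector. The orange tooth is up just behind it (side crop ~(232,178), top crop ~(645,297)), the pad is up, and the gripper is clear. I'll hand it in.

```bash
python3 st.py; python3 -c "from bench import close_job;print(close_job())"
```

```text
t 30.9 tcp [0.5005 0.2286 0.1697] jawyaw 3.04 tilt [ 0.002  0.    -1.   ] F [ 0.6  0.2 -0.2] w 0.0513
T tcp in slide mm [-65.6   4.1] F [0.6 0.2]
L tcp in slide mm [ 33.9 461.3] F [0.6 0. ]
[-0.61  0.68  0.17  1.87 -0.19  0.6  -0.27]
[-0.05 -0.03 -0.  ]
the job is handed in; nothing more can be done
None
```

The plate with the red tray is locked in the white tester slide, and I handed the job in at 30.9 s of the 72 s allowed.

- **What I did:** I pressed the loader's orange catch (about 3.5 N at the readings taken) and the plate sprang loose. I drew it out by its fin, carried it over and slid it into the tester, shifting sideways once when the rail pushed back with about 4.5 N. It clicked home at about x = 37–38 mm in the tester's frame. The highest insertion force I read was about 8 N, and there was no sign of reaching the hard stop.
- **Last checks:** With the gripper still closed, I commanded it back 3.75 mm and the plate moved only about 0.6 mm, so the tooth was holding it. After I let go and backed away, the catch pad was up at its rest height. The final pictures show the tooth standing up behind the plate. The wrist force was about zero, and I saw nothing else on the bench disturbed in the views I checked.
- **What disagreed:**
  - Easing off before release briefly pulled the plate upward against the rails with about 6 N.
  - My camera fit of the tester slide was about 1.5–2 mm off sideways; I corrected that by feel.
  - The side-camera position of the pads was up to about 15 mm off the top view, because the pads' side faces skewed it; I used the top view for them.

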